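Find the binding idler pulley and return it

TASK

Three look-alike spring-return idler pulleys stand in the test tray and exactly one has a binding bearing. Find it by gently turning the wheels by hand, a quarter turn each, and letting go: a free-running wheel turns lightly and springs home, the binding one drags and stays where it is left. Then lift the binding pulley out, its wheel still turned as proof, and set it gently, fully home and flat, in the empty returns nest; leave the free-running ones in the tray and do not disturb the other goods on the counter.

Things in the scene. Friction and masses are not known exactly. Their poses are not given: they have to be found in the camera images.
- pulley_1: One of three look-alike pulley units (about 0.4 kg), in any pocket of the tray. Square dark steel base 56 x 56 x 12 mm; above it an aluminium wheel, diameter 64 mm, from 16 to 40 mm above the underside; on the wheel a boss (see boss point). Origin: centre of the base's underside; z up along the axle; x, y along the base's sides. Which one binds must be felt.
- boss_1 (a point): Centre of the top face of pulley_1's boss, on the axle, 64 mm above the unit's underside. The boss is a steel bar grip fixed on the wheel, 24 mm long, 16 mm wide across its two flats, 24 mm tall: the grip for turning the wheel and for lifting the unit. Its length points along the base's x axis when the wheel is at 0 and turns with the wheel. The point's axes are the base's.
- wheel_1 (a joint): Angle (rad) of this pulley's wheel on its base, positive anticlockwise from above, no end stops. Starts within 0.06 of 0 (dark line on the wheel's top towards the base's -x side). A spring turns it to 0 with 0.05 N m per rad: held at a quarter turn, a free wheel pulls back on the hand with 0.08 N m, and swings home in 1 s when let go. The binding one resists turning with 0.25 N m more, does not pull back and stays put.
- pulley_2: One of three look-alike pulley units (about 0.4 kg), in any pocket of the tray. Square dark steel base 56 x 56 x 12 mm; above it an aluminium wheel, diameter 64 mm, from 16 to 40 mm above the underside; on the wheel a boss (see boss point). Origin: centre of the base's underside; z up along the axle; x, y along the base's sides. Which one binds must be felt.
- boss_2 (a point): Centre of the top face of pulley_2's boss, on the axle, 64 mm above the unit's underside. The boss is a steel bar grip fixed on the wheel, 24 mm long, 16 mm wide across its two flats, 24 mm tall: the grip for turning the wheel and for lifting the unit. Its length points along the base's x axis when the wheel is at 0 and turns with the wheel. The point's axes are the base's.
- wheel_2 (a joint): Angle (rad) of this pulley's wheel on its base, positive anticlockwise from above, no end stops. Starts within 0.06 of 0 (dark line on the wheel's top towards the base's -x side). A spring turns it to 0 with 0.05 N m per rad: held at a quarter turn, a free wheel pulls back on the hand with 0.08 N m, and swings home in 1 s when let go. The binding one resists turning with 0.25 N m more, does not pull back and stays put.
- pulley_3: One of three look-alike pulley units (about 0.4 kg), in any pocket of the tray. Square dark steel base 56 x 56 x 12 mm; above it an aluminium wheel, diameter 64 mm, from 16 to 40 mm above the underside; on the wheel a boss (see boss point). Origin: centre of the base's underside; z up along the axle; x, y along the base's sides. Which one binds must be felt.
- boss_3 (a point): Centre of the top face of pulley_3's boss, on the axle, 64 mm above the unit's underside. The boss is a steel bar grip fixed on the wheel, 24 mm long, 16 mm wide across its two flats, 24 mm tall: the grip for turning the wheel and for lifting the unit. Its length points along the base's x axis when the wheel is at 0 and turns with the wheel. The point's axes are the base's.
- wheel_3 (a joint): Angle (rad) of this pulley's wheel on its base, positive anticlockwise from above, no end stops. Starts within 0.06 of 0 (dark line on the wheel's top towards the base's -x side). A spring turns it to 0 with 0.05 N m per rad: held at a quarter turn, a free wheel pulls back on the hand with 0.08 N m, and swings home in 1 s when let go. The binding one resists turning with 0.25 N m more, does not pull back and stays put.
- test_tray: Fixed grey plastic block 86 x 310 x 18 mm, long along y, three square pockets 60 x 60 mm, 12 mm deep, at y = -105, 0 and +105 mm (2 mm play on each side of a pulley base; pocket floors 6 mm above its underside). The pocket keeps the base from turning. Origin: centre of its underside.
- returns_nest: Fixed pale wooden block 100 x 100 x 18 mm with one square pocket 59 x 59 mm in its middle, 12 mm deep, mouth chamfered (1.5 mm play each side of a pulley base; sides parallel to the block's). A base fits in any of four quarter-turn positions. Origin: centre of its underside; x and y along its sides.
- nest_floor (a point): Centre of the floor of the returns nest's pocket, 6 mm above the block's underside; a seated pulley's origin comes here. Axes as the block's.
- nozzle: Bystander: copper nozzle 30 mm across, 34 mm tall, loose on the counter. Origin under its centre.
- lens_jar: Bystander: small round glass lens jar 48 mm across, 42 mm tall, loose. Origin under its centre.
- lens_box: Bystander: black flat lens box 60 x 70 x 22 mm, loose. Origin under its centre.
Not all that is in view belongs to the job. What is shaped like the pulley_1 but green is not meant.

How it is judged:
On the way, in this order (a step that is already met when the one before it is completed fails the run):
1. in the tray, the binding wheel has been turned about a quarter turn (more than 1.2 rad from its zero mark) and let go, and stays there ((((value of joint wheel_1 above 1.2 rad or value of joint wheel_1 below -1.2 rad) and velocity of joint wheel_1 between -0.2 and 0.2 rad/s and contact force between the fingers and pulley_1 below 0.05 N and z of pulley_1 in the frame of test_tray below 0.012 m) or ((value of joint wheel_2 above 1.2 rad or value of joint wheel_2 below -1.2 rad) and velocity of joint wheel_2 between -0.2 and 0.2 rad/s and contact force between the fingers and pulley_2 below 0.05 N and z of pulley_2 in the frame of test_tray below 0.012 m) or ((value of joint wheel_3 above 1.2 rad or value of joint wheel_3 below -1.2 rad) and velocity of joint wheel_3 between -0.2 and 0.2 rad/s and contact force between the fingers and pulley_3 below 0.05 N and z of pulley_3 in the frame of test_tray below 0.012 m))), for 0.3 s.
2. then that pulley is lifted clear of the test tray, its wheel still turned ((((value of joint wheel_1 above 0.7 rad or value of joint wheel_1 below -0.7 rad) and z of pulley_1 in the frame of test_tray above 0.025 m) or ((value of joint wheel_2 above 0.7 rad or value of joint wheel_2 below -0.7 rad) and z of pulley_2 in the frame of test_tray above 0.025 m) or ((value of joint wheel_3 above 0.7 rad or value of joint wheel_3 below -0.7 rad) and z of pulley_3 in the frame of test_tray above 0.025 m))), for 0.1 s.
At the end, for the whole second after the job is handed in: The binding pulley rests, let go, in the returns nest: within 3 mm of floor height and 4 mm of its centre, tilted under 0.05 rad, its wheel staying over 0.7 rad from zero (only the binding one can); the other two rest upright in their own tray pockets, within 12 mm of where they began (((horizontal distance between pulley_1 and nest_floor below 0.004 m and z of pulley_1 in the frame of nest_floor between -0.003 and 0.003 m and angle between pulley_1's own z axis and vertical below 0.05 rad and linear speed of each of pulley_1, pulley_2, pulley_3 below 0.01 m/s and (value of joint wheel_1 above 0.7 rad or value of joint wheel_1 below -0.7 rad) and distance of each of pulley_2, pulley_3 from where it was at the start of the episode below 0.012 m and angle between each of pulley_2, pulley_3's own z axis and vertical below 0.06 rad) or (horizontal distance between pulley_2 and nest_floor below 0.004 m and z of pulley_2 in the frame of nest_floor between -0.003 and 0.003 m and angle between pulley_2's own z axis and vertical below 0.05 rad and linear speed of each of pulley_2, pulley_1, pulley_3 below 0.01 m/s and (value of joint wheel_2 above 0.7 rad or value of joint wheel_2 below -0.7 rad) and distance of each of pulley_1, pulley_3 from where it was at the start of the episode below 0.012 m and angle between each of pulley_1, pulley_3's own z axis and vertical below 0.06 rad) or (horizontal distance between pulley_3 and nest_floor below 0.004 m and z of pulley_3 in the frame of nest_floor between -0.003 and 0.003 m and angle between pulley_3's own z axis and vertical below 0.05 rad and linear speed of each of pulley_3, pulley_1, pulley_2 below 0.01 m/s and (value of joint wheel_3 above 0.7 rad or value of joint wheel_3 below -0.7 rad) and distance of each of pulley_1, pulley_2 from where it was at the start of the episode below 0.012 m and angle between each of pulley_1, pulley_2's own z axis and vertical below 0.06 rad))); the robot touches nothing.
It fails at once if a pulley is pressed against the test tray with more than 25 N (contact force between any of pulley_1, pulley_2, pulley_3 and test_tray above 25 N).
It fails at once if a pulley is dropped or pressed into the returns nest with more than 25 N (contact force between any of pulley_1, pulley_2, pulley_3 and returns_nest above 25 N).
It fails at once if a second pulley is taken out of its pocket (distance of each of pulley_1, pulley_2 from where it was at the start of the episode above 0.02 m or distance of each of pulley_1, pulley_3 from where it was at the start of the episode above 0.02 m or distance of each of pulley_2, pulley_3 from where it was at the start of the episode above 0.02 m).
It fails at once if a bystander is shifted by more than 20 mm (distance of any of nozzle, lens_jar, lens_box from where it was at the start of the episode above 0.02 m).
It also fails if it takes over 72 s, if anything falls off the work surface, if the arm or the gripper's body presses on something with over 40 N, if the wrist force passes 120 N, or if a joint passes its speed limit or range.

ROBOT

A 7-joint arm with a two-finger parallel gripper is mounted at the origin on the work surface. World frame = base frame: x ahead of the robot, y to its left, z up, the work surface at z = 0. Lengths are in m, angles in rad, forces in N, time in s.
With the tool pointing down it reaches from about 0.425 to 0.875 m from the base axis. Payload 8.4 kg.
Tool frame: the origin (TCP) lies between the finger pads; the fingertips stand 19 mm ahead of it and the grasp point (between the pads) is the TCP (r.tcp_to_tips is the distance from the TCP to the fingertips, in m); z points along the fingers, y is the direction in which the jaws open and shut (so a half turn about z gives the same grasp; the last joint's range is limited). The gripper opens to 87 mm and grips with 3 to 60 N. Pads are 19 mm wide; open, the fingers measure 117 mm over their backs; the gripper's body (75 mm by 190 mm) begins 51 mm behind the grasp point.
Start: joints at [-1.328, 0.333, 0.04, 1.465, -0.013, 1.343, -0.059], TCP at [0.218, 0.612, 0.242] pointing down, gripper open.
Joint ranges: [-2.58, 2.58], [-0.38, 2.09], [-1.3, 1.39], [0.25, 2.4], [-1.5, 4.64], [0.08, 2.09], [-2.65, 2.65]. Speed limits (rad/s): [2.22, 2.22, 2.79, 2.79, 3.14, 3.14, 3.14].

INTERFACE

Orientations are given as a rotation vector (axis times angle).
In Python, from workcell import r gives the robot as it stands. The module is installed in compiled form; this text tells all that it offers.
- The arm moves only by the shell command python3 -m creep 'ROWS' [FORCE]. ROWS is JSON, a list of rows, each a list of 7 numbers: the shift along the tool's x, y, z in m, then the turn, a rotation vector about the tool's x, y, z in degrees, then the opening, from -1 (shut) to 1 (fully open). A call has 1 to 12 rows; each row is the pose to reach, as a shift and turn from the pose measured when the call began, along the tool's axes at that moment; what a row does not reach only later rows make up. A row lasts 1/10 s, in which the tool goes at most 50 mm and 8.59 degrees, less where a joint would pass 70% of its speed; a pose out of reach is approached as far as the arm can. A call with a gripper value outside its range is refused whole. The fingers move at their own pace and stop on an object; FORCE is the grip in N (left out, the last holds). Time passes only in rows, so rows that repeat a pose let the fingers close. It gives the time, the measured TCP pose, the force and the opening at its end, in the units of the state.
- r.observe(): the state, without advancing time (a new reading comes with each control period).
- r.read_camera(name): name is "side" or "top" or "wrist"; returns a dict with "image" (420x560x3 uint8, red, green, blue), "fx", "fy", "cx", "cy" (pixels), "R" (3x3) and "t" (3): a world point X has camera coordinates R X + t. Camera axes: x right, y down, z forward; pixel columns grow to the right and rows downward; lengths in m; the calibration is good to about 2 mm. The wrist camera is an equidistant fisheye: a pixel r from the principal point sees the ray r / f radians off the axis. A picture is of the moment at which its call begins. There is no depth.
- r.close_job(): hands the job in, once; it reports no verdict.
Trained networks look in the newest picture that a camera, given by its name, has taken for a name from the list of things; names that differ only in an ending like _2 or _b are one class to them, and where a whole thing is asked for, a point or a joint stands for the part that bears it (a point fixed in the world has none). Each returns a list of dicts, best first, with "confidence" (0 to 1); they miss things now and then, are a little off and sometimes report something else, mostly with a low value. They report only what shows in the picture. A call takes as long as a camera call. They do not tell look-alikes from the thing itself.
- r.spot_in(camera, target): "bbox" ([left, top, right, bottom] in pixels, round what is visible of it).
- r.landmark_of(camera, target): "location" ([column, row] in pixels: a listed point, or the origin of a listed thing).
The state is a dict: "time": time; "joints": joint angles; "joint_velocities": joint speeds; "effort": joint torques, N m; "tcp_pos": TCP position; "tcp_rot": TCP orientation; "wrist_force": force on the tool from outside, world axes, zero at the start; "ft_torque": the same for the moment, N m; "width": finger opening in m.
Only numpy, scipy, OpenCV 4.12 (cv2) and the standard library are available. Lean on these libraries where they do the work, as an engineer would, in place of code of your own. Each camera call takes 0.05 s, during which the arm holds its last target.

## Working session

There is one attempt and no reset: what is moved stays moved. The work goes in short steps, Python scripts to look and compute and a shell command to move; the robot and the scene stay as the last step left them, time stands still between calls to the robot, and variables do not carry over. Pictures are saved under pics/ and viewed, and the job is handed in when it is done.

```bash
mkdir -p pics; ls; python3 - <<'E'
from workcell import r
import cv2
s=r.observe(); print(s)
for c in ["side","top","wrist"]:
    d=r.read_camera(c); cv2.imwrite(f"pics/{c}0.png",d["image"][:,:,::-1])
    print(c,d["fx"],d["fy"],d["cx"],d["cy"],d["R"],d["t"])
    for n in ["boss_1","pulley_1","nest_floor","returns_nest","test_tray"]:
        try: print(n,[(x["confidence"],x["location"]) for x in r.landmark_of(c,n)])
        except Exception as e: print(n,e)
E
```

```text
pics
{'time': 0.0, 'joints': array([-1.32815114,  0.3338957 ,  0.03988169,  1.46625373, -0.01339434,
        1.34329434, -0.05848127]), 'joint_velocities': array([-0.00106031, -0.0001684 , -0.00035343, -0.00071001,  0.00025514,
       -0.00092449,  0.00147605]), 'effort': array([ 6.89476269e-05, -6.56332254e+01,  1.33524176e+00, -4.03825915e+01,
       -5.97588625e-02,  4.41368076e-02,  1.70730677e-04]), 'tcp_pos': array([0.21778477, 0.61197378, 0.24067777]), 'tcp_rot': array([-5.34338729e-01, -3.09565910e+00,  2.47786847e-03]), 'wrist_force': array([-0.11441095, -0.58602105,  0.70690066]), 'ft_torque': array([-0.03779901,  0.0023066 , -0.02001332]), 'width': 0.08711564614460464}
side 429.9878400825705 429.9878400825705 277.75962913497006 209.60994397265574 [[ 0.95192598 -0.30540189 -0.0238038 ]
 [-0.18487744 -0.51081728 -0.83957491]
 [ 0.24424837  0.80361396 -0.54272216]] [-0.55917788  0.13344511  0.68196054]
boss_1 [(0.96, [146.3, 177.0]), (0.91, [361.4, 209.4]), (0.85, [214.6, 166.5]), (0.79, [259.8, 220.9]), (0.75, [236.9, 190.2]), (0.72, [158.0, 227.6]), (0.69, [302.5, 173.3])]

[... 696 characters left out ...]
6, 132.5]), (0.56, [263.7, 299.1])]
pulley_1 [(0.89, [179.5, 300.6]), (0.78, [237.4, 230.5]), (0.63, [188.3, 237.8]), (0.62, [224.1, 163.1]), (0.58, [262.5, 297.3]), (0.57, [295.2, 141.6]), (0.56, [288.6, 219.2])]
nest_floor [(0.86, [370.8, 237.8])]
returns_nest [(0.8, [370.9, 234.9])]
test_tray [(0.94, [242.1, 226.4])]
wrist 325.19226210127806 325.19226210127806 277.77621339285486 212.44858799625317 [[ 3.33677381e-01  9.42687283e-01  3.02654277e-04]
 [ 9.00800892e-01 -3.18945712e-01  2.94671657e-01]
 [ 2.77879754e-01 -9.80526357e-02 -9.55598515e-01]] [-0.64915129 -0.03759348  0.39065638]
boss_1 []
pulley_1 []
nest_floor [(0.44, [5.2, 400.2])]
returns_nest [(0.57, [2.8, 396.2])]
test_tray []
```

View pics/top0.png

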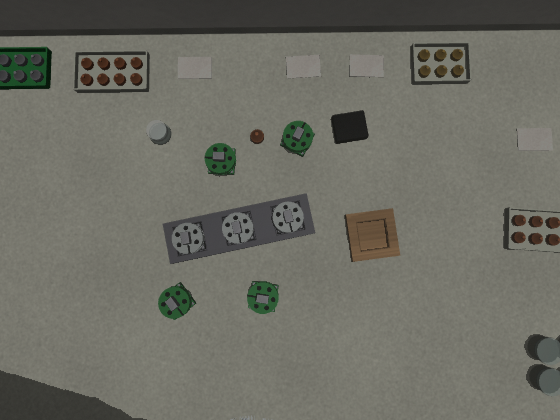

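View pics/side0.png

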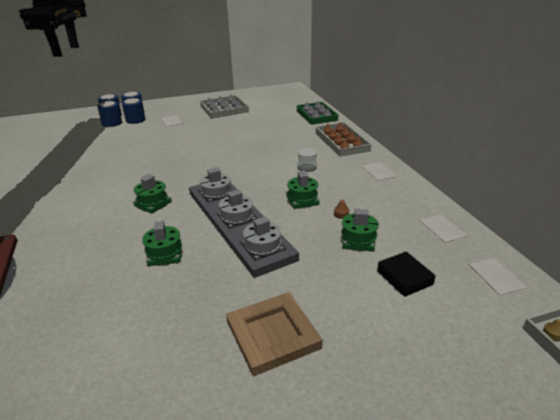

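```bash
python3 - <<'E'
import cv2
a=cv2.imread("pics/top0.png")
cv2.imwrite("pics/topcrop.png",cv2.resize(a[100:330,150:420],None,fx=2.6,fy=2.6,interpolation=cv2.INTER_CUBIC))
E
```

```text
(no output)
```

View pics/topcrop.png

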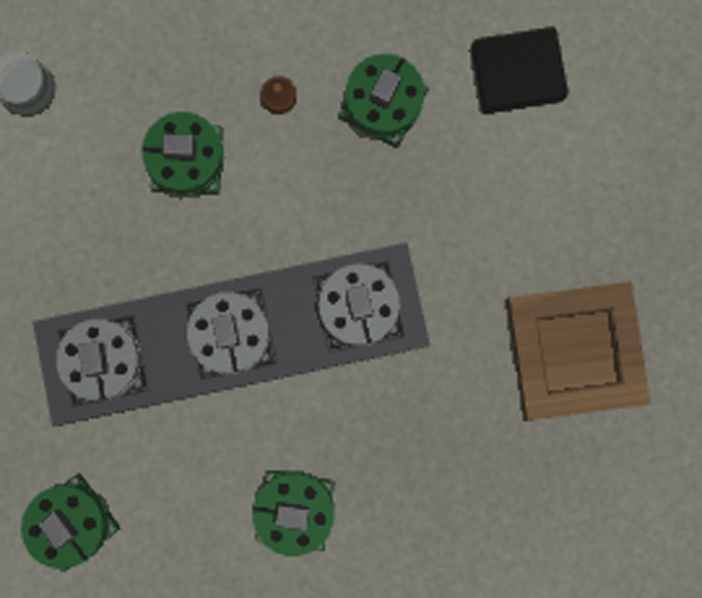

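The three grey pulleys stand in the tray at about (188,238), (237,228) and (288,216) in the top view. Four green look-alikes, at (221,159), (297,137), (175,301) and (263,297), could be mistaken for them but aren't meant. The crop confirms the grey ones, with their dark lines pointing down (−x). The empty nest is at (372,234). Next I'll measure positions.

```bash
cat > h.py <<'E'
import numpy as np, cv2
from scipy.spatial.transform import Rotation as Ro
def ray(d,c,w):
    u=np.array([(c[0]-d["cx"])/d["fx"],(c[1]-d["cy"])/d["fy"]])
    if w=="wrist":
        th=np.hypot(*u); v=np.array([*(u/max(th,1e-9)*np.sin(th)),np.cos(th)])
    else: v=np.array([*u,1.])
    R=np.array(d["R"]); return -R.T@d["t"], R.T@v
def toplane(d,c,z,w):
    o,v=ray(d,c,w); return (o+v*(z-o[2])/v[2])[:2]
def project(d,X,w):
    p=np.array(d["R"])@np.array(X)+d["t"]
    if w=="wrist":
        rr=np.hypot(p[0],p[1]); th=np.arctan2(rr,p[2]); u=p[:2]/max(rr,1e-9)*th
    else: u=p[:2]/p[2]
    return np.array([d["cx"]+d["fx"]*u[0],d["cy"]+d["fy"]*u[1]])
def err(yawwant=None,xy=None,z=None,s=None):
    """tool-frame shift and turn from measured pose to pose pointing straight down w/ tool-x at yaw"""
    R=Ro.from_rotvec(s["tcp_rot"])
    xh=np.array([np.cos(yawwant),np.sin(yawwant),0]); zh=np.array([0,0,-1.]); yh=np.cross(zh,xh)
    Rw=Ro.from_matrix(np.c_[xh,yh,zh])
    return R.inv().apply(np.array([*xy,z])-s["tcp_pos"]), (R.inv()*Rw).as_rotvec(degrees=True)
E
python3 - <<'E'
from workcell import r
from h import *
s=r.observe(); print(Ro.from_rotvec(s["tcp_rot"]).as_matrix().round(3))
d=r.read_camera("top"); im=d["image"].astype(int); 
# tray mask: dark grey bluish
hsv=cv2.cvtColor(d["image"],cv2.COLOR_RGB2HSV)
print("tray px",im[215,262],"floor",im[180,262],"nest",im[215,372],"wheel",im[240,225])
for c in ["boss_1"]:
    for x in r.landmark_of("top",c): print(c,x["confidence"],toplane(d,x["location"],0.070,"top").round(4))
b=np.array([[toplane(d,c,z,"top") for c in cs] for cs,z in []])
w=((im[...,0]-im[...,2])>38).astype(np.uint8)
w[:200]=0;w[270:]=0;w[:,:340]=0;w[:,410:]=0
cn=max(cv2.findContours(w,0,1)[0],key=cv2.contourArea); 
P=np.array([toplane(d,c[0],0.018,"top") for c in cn],np.float32); print("nest",cv2.minAreaRect(P))
t=((im.max(2)<95)&(im[...,2]>=im[...,0]-1)).astype(np.uint8); t[:190]=0;t[270:]=0;t[:,:155]=0;t[:,320:]=0
t=cv2.morphologyEx(t,cv2.MORPH_OPEN,np.ones((3,3)))
cn=max(cv2.findContours(t,0,1)[0],key=cv2.contourArea)
P=np.array([toplane(d,c[0],0.018,"top") for c in cn],np.float32); print("tray",cv2.minAreaRect(P))
print(r.landmark_of("top","nest_floor"),[toplane(d,x["location"],0.006,"top") for x in r.landmark_of("top","nest_floor")])
E
```

```text
[[-0.942  0.335 -0.   ]
 [ 0.335  0.942 -0.   ]
 [ 0.    -0.    -1.   ]]
tray px [72 72 75] floor [121 120 111] nest [102  81  60] wheel [72 71 73]
boss_1 0.96 [0.4985 0.1191]
boss_1 0.87 [0.3665 0.1469]
boss_1 0.77 [0.516 0.025]
boss_1 0.71 [0.6601 0.0575]
boss_1 0.7 [ 0.3682 -0.0281]
boss_1 0.67 [ 0.5325 -0.0825]
boss_1 0.56 [ 0.7018 -0.1023]
nest ((0.4964703917503357, -0.260458379983902), (0.09843974560499191, 0.09903313964605331), 6.617654323577881)
tray ((0.5133792757987976, 0.02053976058959961), (0.08610781282186508, 0.3090580105781555), 11.461095809936523)
[{'location': [373.8, 235.1], 'confidence': 0.9}, {'location': [288.4, 219.7], 'confidence': 0.61}, {'location': [239.4, 227.1], 'confidence': 0.43}] [array([ 0.495374  , -0.26531959]), array([ 0.53019904, -0.08480136]), array([0.51569395, 0.01948585])]
```

```bash
python3 - <<'E'
from workcell import r
from h import *
print(err(np.radians(191.46),[0.4955,0.121],0.17,r.observe()))
E
```

```text
(array([-0.42629508, -0.36988287,  0.07155454]), array([-1.15368241e-03, -1.38928916e-03, -3.10442417e+01]))
```

```bash
python3 -m creep '[[-0.426,-0.37,0.03,0,0,-31,0.0],[-0.426,-0.37,0.03,0,0,-31,0.0],[-0.426,-0.37,0.03,0,0,-31,0.0],[-0.426,-0.37,0.03,0,0,-31,0.0],[-0.426,-0.37,0.03,0,0,-31,0.0],[-0.426,-0.37,0.03,0,0,-31,0.0],[-0.426,-0.37,0.03,0,0,-31,0.0],[-0.426,-0.37,0.03,0,0,-31,0.0],[-0.426,-0.37,0.03,0,0,-31,0.0],[-0.426,-0.37,0.03,0,0,-31,0.0],[-0.426,-0.37,0.07,0,0,-31,0.0],[-0.426,-0.37,0.07,0,0,-31,0.0]]' 10; python3 - <<'E'
from workcell import r
from h import *
s=r.observe(); print(s["joints"].round(2),s["tcp_pos"],s["width"])
print(err(np.radians(191.46),[0.4955,0.121],0.17,s))
E
```

```text
time: 2.3
tcp_pos: [0.4963, 0.1171, 0.1708]
tcp_rot: [-0.306, 3.126, -0.001]
wrist_force: [0.4, 0.3, 0.1]
width: 0.0433
[-0.69  0.1   0.4   1.91 -0.04  1.14  1.49] [0.49626423 0.11707962 0.17075343] 0.043300649620448085
(array([-1.10027402e-05,  3.99472509e-03,  7.50431912e-04]), array([-0.04319598,  0.02786494, -0.26607084]))
```

```bash
python3 - <<'E'
from workcell import r
from h import *
for c in ["side","top","wrist"]:
    d=r.read_camera(c); cv2.imwrite(f"pics/{c}1.png",d["image"][:,:,::-1])
    for n,z in [("boss_1",.07),("nest_floor",.006)]:
        print(c,n,[(x["confidence"],np.round(x["location"]),toplane(d,x["location"],z,c).round(4)) for x in r.landmark_of(c,n)])
E
```

```text
side boss_1 [(0.76, array([159., 223.]), array([ 0.3729, -0.0323])), (0.76, array([359., 208.]), array([ 0.703 , -0.1015])), (0.65, array([305., 169.]), array([0.6653, 0.0622])), (0.59, array([236., 189.]), array([0.5175, 0.0322])), (0.59, array([260., 220.]), array([ 0.5329, -0.0812])), (0.58, array([217., 167.]), array([0.5018, 0.1352])), (0.55, array([144., 178.]), array([0.3587, 0.1367]))]
side nest_floor [(0.57, array([271., 333.]), array([ 0.4952, -0.2594]))]
top boss_1 [(0.97, array([262., 302.]), array([ 0.3657, -0.0291])), (0.93, array([217., 158.]), array([0.6527, 0.0585])), (0.92, array([172., 301.]), array([0.3696, 0.1459])), (0.74, array([234., 224.]), array([0.5188, 0.0248])), (0.71, array([298., 130.]), array([ 0.7076, -0.1058])), (0.57, array([287., 216.]), array([ 0.5329, -0.0805]))]
top nest_floor [(0.84, array([371., 235.]), array([ 0.4961, -0.2592]))]
wrist boss_1 [(0.95, array([ 59., 215.]), array([ 0.5342, -0.0798])), (0.7, array([157., 212.]), array([0.5104, 0.0223])), (0.66, array([349.,  67.]), array([0.3681, 0.1493])), (0.59, array([125.,  40.]), array([ 0.3742, -0.028 ]))]
wrist nest_floor []
```

View pics/wrist1.png

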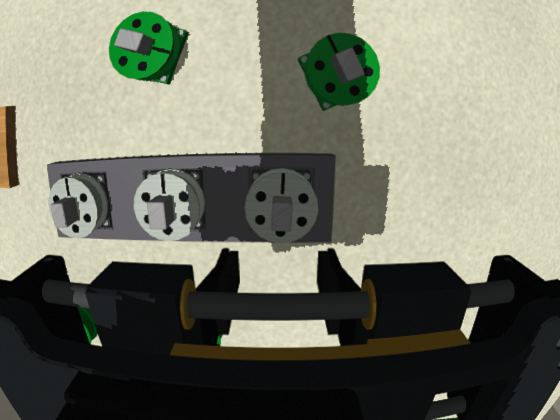

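View pics/side1.png

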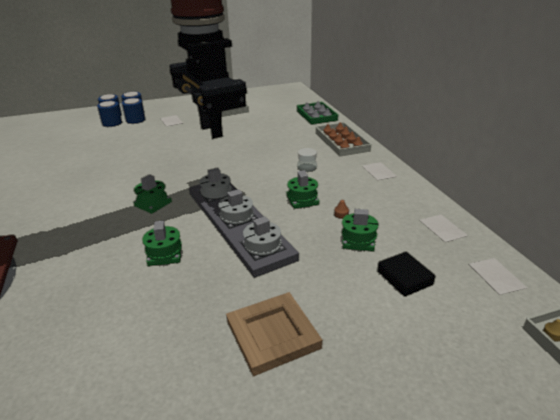

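```bash
python3 - <<'E'
from workcell import r
from h import *
a=cv2.imread("pics/wrist1.png")[140:250,40:350]
cv2.imwrite("pics/wc1.png",cv2.resize(cv2.convertScaleAbs(a,alpha=1.3),None,fx=2.58,fy=2.58,interpolation=cv2.INTER_CUBIC))
a=cv2.imread("pics/wrist1.png")[160:250,235:330]
cv2.imwrite("pics/wc2.png",cv2.resize(cv2.convertScaleAbs(a,alpha=2),None,fx=6,fy=6,interpolation=cv2.INTER_CUBIC))
E
```

```text
(no output)
```

View pics/wc1.png

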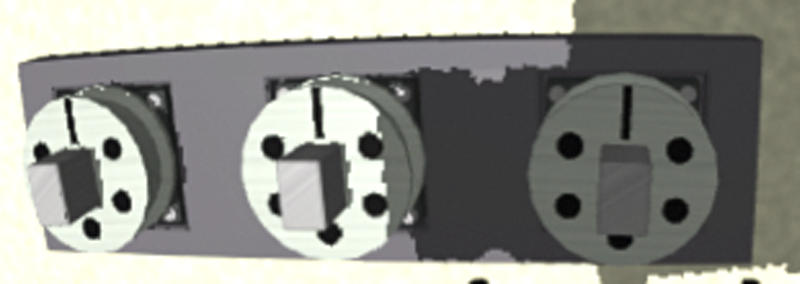

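View pics/wc2.png

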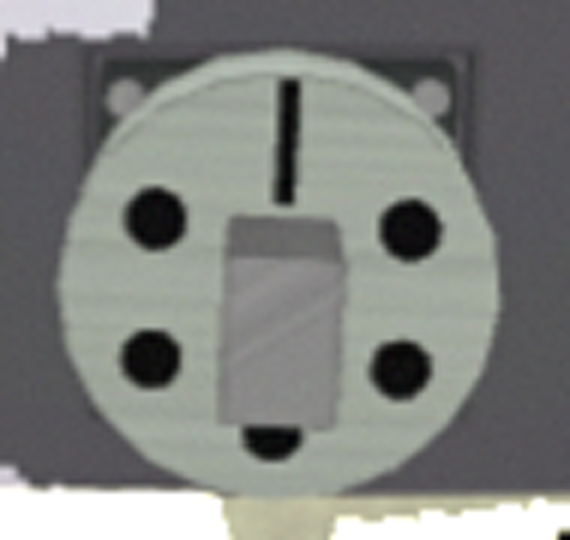

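```bash
python3 - <<'E'
from workcell import r
from h import *
c="wrist"; d=r.read_camera(c)
f=lambda p,z: toplane(d,(235+p[0]/6,160+p[1]/6),z,c)
C=np.array([f(p,.07) for p in [(230,257),(346,262),(336,430),(218,424)]])
print(C.mean(0)); 
for a,b in [(0,3),(1,2)]: v=C[b]-C[a]; print(np.degrees(np.arctan2(v[1],v[0])),np.hypot(*v))
v=f((286,200),.046)-f((291,80),.046); print("line",np.degrees(np.arctan2(v[1],v[0])))
for p in [(157,214.8),(59,215.2)]: print(toplane(d,p,.07,c))
# hub holes at z=.046: circle fit
H=np.array([f(p,.046) for p in [(156,218),(411,230),(151,359),(400,370)]]); print("holes",H.mean(0))
G=np.array([f(p,.046) for p in [(60,287),(500,297)]]); print("wheel edges",G,G.mean(0))
s=r.observe(); print(s["tcp_pos"])
E
```

```text
[0.49366499 0.12424014]
7.421263538664639 0.023271805483048042
9.137741298145517 0.023426614077587615
line 9.514540445476465
[0.5124708  0.02236988]
[ 0.53420179 -0.08016738]
holes [0.49402054 0.12423355]
wheel edges [[0.49920845 0.09295245]
 [0.48788266 0.15555453]] [0.49354555 0.12425349]
[0.49516454 0.12204651 0.17211492]
```

```bash
python3 - <<'E'
from workcell import r
from h import *
print(err(np.radians(189.5),[0.4937,0.1241],0.069,r.observe()))
E
```

```text
(array([0.00111873, 0.00225914, 0.10311495]), array([0.0260788 , 0.05146557, 2.01068913]))
```

```bash
python3 -m creep '[[0.001,0.0023,0.04,0,0,2,0],[0.001,0.0023,0.07,0,0,2,0],[0.001,0.0023,0.095,0,0,2,0],[0.001,0.0023,0.103,0,0,2,0],[0.001,0.0023,0.103,0,0,2,0],[0.001,0.0023,0.103,0,0,2,0],[0.001,0.0023,0.103,0,0,2,0]]' 5; python3 - <<'E'
from workcell import r
from h import *
d=r.read_camera("wrist");cv2.imwrite("pics/w3.png",d["image"][:,:,::-1])
s=r.observe();print(err(np.radians(189.5),[0.4937,0.1241],0.069,s))
print(s["wrist_force"],s["ft_torque"])
E
```

```text
time: 3.5
tcp_pos: [0.4947, 0.1246, 0.0705]
tcp_rot: [-0.26, 3.128, 0.002]
wrist_force: [-0.6, -0.1, 0.1]
width: 0.0434
(array([ 0.00100017, -0.00028359,  0.00140797]), array([0.06833147, 0.16838946, 0.01623364]))
[-0.40881872 -0.32499914  0.21192144] [-0.02778717  0.00729786  0.03228217]
```

View pics/w3.png

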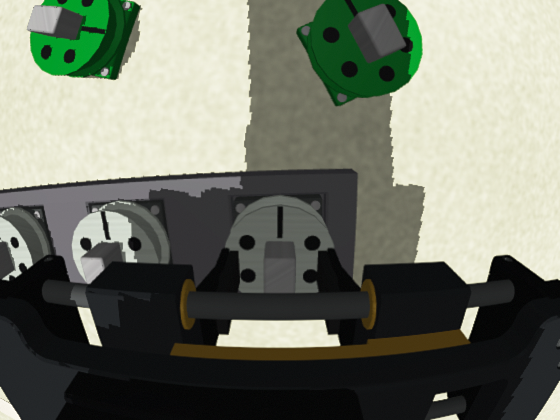

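The first boss, at about (280,265), sits centred between the fingers at columns 230 and 330. Next I'll close gently.

```bash
python3 -m creep '[[0.001,0,0.001,0,0,0,-0.6],[0.001,0,0.001,0,0,0,-0.7],[0.001,0,0.001,0,0,0,-0.8],[0.001,0,0.001,0,0,0,-0.8],[0.001,0,0.001,0,0,0,-0.8],[0.001,0,0.001,0,0,0,-0.8]]' 5; python3 - <<'E'
from workcell import r
from h import *
s=r.observe()
print(s["wrist_force"],s["ft_torque"],s["width"])
E
```

```text
time: 4.15
tcp_pos: [0.4936, 0.1246, 0.0694]
tcp_rot: [-0.261, 3.128, 0.003]
wrist_force: [-0.3, 1.2, -0.4]
width: 0.0157
[-0.26648281  1.1649632  -0.35081406] [0.36405621 0.10005103 0.04292047] 0.01574646215276034
```

```bash
python3 -m creep '[[0,0,0,0,0,0,-0.9],[0,0,0,0,0,4,-0.9],[0,0,0,0,0,10,-0.9],[0,0,0,0,0,17,-0.9],[0,0,0,0,0,24,-0.9],[0,0,0,0,0,30,-0.9]]' 25; python3 - <<'E'
from workcell import r
from h import *
s=r.observe()
print(s["wrist_force"],s["ft_torque"],s["width"],s["tcp_pos"])
E
```

```text
time: 4.75
tcp_pos: [0.4936, 0.1244, 0.0694]
tcp_rot: [0.566, 3.088, 0.003]
wrist_force: [-0.3, -0.1, 0.4]
width: 0.016
[-0.29501259 -0.08027226  0.40806046] [-0.13134711  0.08064197  0.02960808] 0.015955353885619666 [0.49356779 0.12444298 0.06937899]
```

```bash
python3 -m creep '[[0,0,0,0,0,8,-0.9],[0,0,0,0,0,16,-0.9],[0,0,0,0,0,24,-0.9],[0,0,0,0,0,32,-0.9],[0,0,0,0,0,40,-0.9],[0,0,0,0,0,48,-0.9],[0,0,0,0,0,55,-0.9],[0,0,0,0,0,58,-0.9],[0,0,0,0,0,58,-0.9]]' 25; python3 - <<'E'
from workcell import r
s=r.observe()
print(s["wrist_force"],s["ft_torque"],s["width"],s["joints"].round(2))
E
python3 -m creep '[[0,0,0,0,0,0,0],[0,0,0,0,0,0,0],[0,0,0,0,0,0,0],[0,0,0,0,0,0,0],[0,0,-0.05,0,0,0,0],[0,0,-0.08,0,0,0,0],[0,0,-0.08,0,0,0,0],[0,0,-0.08,0,0,0,0],[0,0,-0.08,0,0,0,0],[0,0,-0.08,0,0,0,0]]' 5
python3 - <<'E'
from workcell import r
from h import *
for c in ["wrist","side"]:
    d=r.read_camera(c);cv2.imwrite(f"pics/{c}4.png",d["image"][:,:,::-1])
E
```

```text
time: 5.65
tcp_pos: [0.4937, 0.1239, 0.0694]
tcp_rot: [1.993, 2.426, 0.003]
wrist_force: [0.2, -1.4, 0.5]
width: 0.0157
[ 0.23399154 -1.42229243  0.51486607] [-0.66622217  0.10847236  0.07601571] 0.015736956764317748 [-0.88  0.24  0.61  2.02 -0.17  0.93  0.02]
time: 6.65
tcp_pos: [0.4928, 0.1236, 0.1483]
tcp_rot: [1.994, 2.427, 0.0]
wrist_force: [-0.6, 0.1, -0.5]
width: 0.0436
```

View pics/wrist4.png

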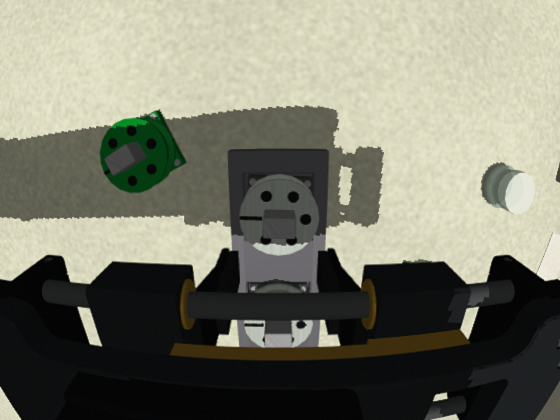

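Wheel 1 at (278,217) in the wrist view has sprung home, with its line back towards the base's −x side. It also turned with only about 0.08 N·m, so it runs free. Next is the middle one.

```bash
python3 - <<'E'
from workcell import r
from h import *
print(err(np.radians(191.46),[0.5137,0.0213],0.14,r.observe()))
E
```

```text
(array([-0.10440458,  0.00044137,  0.0085831 ]), array([ 3.53248013e-02,  7.04269383e-02, -9.02660935e+01]))
```

```bash
python3 -m creep '[[-0.05,0,0.008,0,0,-8,0],[-0.104,0,0.008,0,0,-16,0],[-0.104,0,0.008,0,0,-24,0],[-0.104,0,0.008,0,0,-32,0],[-0.104,0,0.008,0,0,-40,0],[-0.104,0,0.008,0,0,-48,0],[-0.104,0,0.008,0,0,-56,0],[-0.104,0,0.008,0,0,-64,0],[-0.104,0,0.008,0,0,-72,0],[-0.104,0,0.008,0,0,-80,0],[-0.104,0,0.008,0,0,-88,0],[-0.104,0,0.008,0,0,-90,0]]'
python3 -m creep '[[0,0,0,0,0,0,0],[0,0,0,0,0,0,0]]'
python3 - <<'E'
from workcell import r
from h import *
c="wrist";d=r.read_camera(c);cv2.imwrite(f"pics/{c}5.png",d["image"][:,:,::-1])
a=d["image"][160:260,190:370,::-1]
cv2.imwrite("pics/wc5.png",cv2.resize(a,None,fx=4.4,fy=4.4,interpolation=cv2.INTER_CUBIC))
print(project(d,[0.5137,0.0213,0.07],c), r.observe()["tcp_pos"])
E
```

```text
time: 7.95
tcp_pos: [0.5129, 0.0214, 0.14]
tcp_rot: [-0.314, 3.126, -0.001]
wrist_force: [-0.9, 0.5, -0.8]
width: 0.0437
time: 8.15
tcp_pos: [0.5127, 0.0214, 0.1396]
tcp_rot: [0.312, -3.125, 0.001]
wrist_force: [-0.4, 0.2, -0.1]
width: 0.0435
[279.25943323 234.77146906] [0.51273465 0.02139209 0.13970315]
```

View pics/wc5.png

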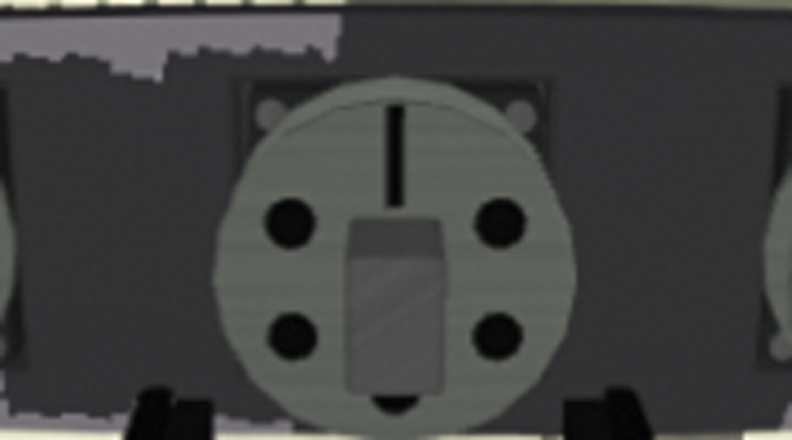

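```bash
python3 - <<'E'
from workcell import r
from h import *
c="wrist"; d=r.read_camera(c)
f=lambda p,z: toplane(d,(190+p[0]/4.4,160+p[1]/4.4),z,c)
C=np.array([f(p,.07) for p in [(346,257),(445,257),(445,394),(346,394)]]); print(C.mean(0))
print(np.mean([f(p,.046) for p in [(290,223),(500,222),(498,336),(292,336)]],axis=0),np.mean([f((214,275),.046),f((576,275),.046)],axis=0))
v=f((395,207),.046)-f((395,105),.046);a=np.arctan2(v[1],v[0]);print(np.degrees(a))
print(err(a+np.pi,C.mean(0),0.069,r.observe()))
E
```

```text
[0.51336118 0.02170393]
[0.5137856  0.02184718] [0.51289798 0.02168086]
11.597442556471133
(array([-0.00060995,  0.00020808,  0.07083055]), array([-0.04242687, -0.01256455, -0.17171278]))
```

```bash
python3 -m creep '[[-0.0006,0.0003,0.035,0,0,0,0],[-0.0006,0.0003,0.06,0,0,0,0],[-0.0006,0.0003,0.071,0,0,0,0],[-0.0006,0.0003,0.071,0,0,0,0],[-0.0006,0.0003,0.071,0,0,0,-0.6],[-0.0006,0.0003,0.071,0,0,0,-0.7],[-0.0006,0.0003,0.071,0,0,0,-0.8],[-0.0006,0.0003,0.071,0,0,0,-0.8],[-0.0006,0.0003,0.071,0,0,0,-0.8],[-0.0006,0.0003,0.071,0,0,0,-0.8]]' 5
python3 - <<'E'
from workcell import r
s=r.observe()
print(s["wrist_force"],s["ft_torque"],s["width"],s["joints"].round(2))
E
python3 -m creep '[[0,0,0,0,0,0,-0.9],[0,0,0,0,0,4,-0.9],[0,0,0,0,0,10,-0.9],[0,0,0,0,0,17,-0.9],[0,0,0,0,0,24,-0.9],[0,0,0,0,0,30,-0.9]]' 25
python3 - <<'E'
from workcell import r
s=r.observe()
print(s["wrist_force"],s["ft_torque"],s["width"],s["joints"].round(2))
E
```

```text
time: 9.25
tcp_pos: [0.5136, 0.0221, 0.0693]
tcp_rot: [-0.313, 3.126, -0.0]
wrist_force: [-0.2, 1.6, 4.2]
width: 0.0159
[-0.18940377  1.59465876  4.24123136] [0.34943902 0.21576379 0.00104089] 0.01586649800015225 [-0.62  0.24  0.55  2.01 -0.16  0.93  1.78]
time: 9.85
tcp_pos: [0.5136, 0.0218, 0.0693]
tcp_rot: [0.515, 3.099, -0.001]
wrist_force: [0.4, 0.6, 1.5]
width: 0.0162
[0.36835128 0.59890812 1.46552638] [-0.07508577  0.10754     0.02937796] 0.01616008020805028 [-0.69  0.26  0.63  2.01 -0.19  0.93  1.28]
```

```bash
python3 -m creep '[[0,0,0,0,0,8,-0.9],[0,0,0,0,0,16,-0.9],[0,0,0,0,0,24,-0.9],[0,0,0,0,0,32,-0.9],[0,0,0,0,0,40,-0.9],[0,0,0,0,0,48,-0.9],[0,0,0,0,0,55,-0.9],[0,0,0,0,0,58,-0.9],[0,0,0,0,0,58,-0.9]]' 25; python3 - <<'E'
from workcell import r
s=r.observe()
print(s["wrist_force"],s["ft_torque"],s["width"],s["joints"].round(2))
E
python3 -m creep '[[0,0,0,0,0,0,0],[0,0,0,0,0,0,0],[0,0,0,0,0,0,0],[0,0,0,0,0,0,0],[0,0,-0.05,0,0,0,0],[0,0,-0.08,0,0,0,0],[0,0,-0.08,0,0,0,0],[0,0,-0.08,0,0,0,0],[0,0,-0.08,0,0,0,0],[0,0,-0.08,0,0,0,0]]' 5
python3 - <<'E'
from workcell import r
from h import *
for c in ["wrist","side"]:
    d=r.read_camera(c);cv2.imwrite(f"pics/{c}6.png",d["image"][:,:,::-1])
print(err(np.radians(191.46),[0.5342,-0.081],0.14,r.observe()))
E
```

```text
time: 10.75
tcp_pos: [0.5134, 0.0216, 0.0693]
tcp_rot: [1.953, 2.46, -0.001]
wrist_force: [-1.5, -1.0, 3.0]
width: 0.0157
[-1.47546786 -1.00400885  3.03709065] [-0.13787135  0.38933455  0.02686581] 0.015721762536848094 [-0.84  0.29  0.82  2.02 -0.26  0.94  0.34]
time: 11.75
tcp_pos: [0.5127, 0.0216, 0.1483]
tcp_rot: [-1.953, -2.46, 0.004]
wrist_force: [-0.8, 0.6, 0.3]
width: 0.0432
(array([-0.10470134, -0.00247301,  0.00863941]), array([-1.38507683e-01, -1.48322092e-02, -8.83612111e+01]))
```

View pics/wrist6.png

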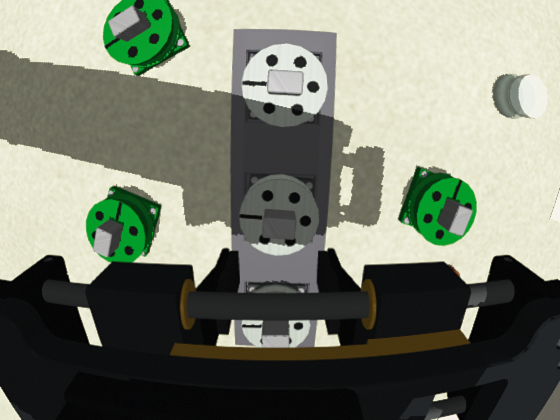

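Wheel 2 at (278,213) is home too, and it felt light. On to the third.

```bash
python3 -m creep '[[-0.05,-0.0025,0.008,0,0,-8,0],[-0.105,-0.0025,0.008,0,0,-16,0],[-0.105,-0.0025,0.008,0,0,-24,0],[-0.105,-0.0025,0.008,0,0,-32,0],[-0.105,-0.0025,0.008,0,0,-40,0],[-0.105,-0.0025,0.008,0,0,-48,0],[-0.105,-0.0025,0.008,0,0,-56,0],[-0.105,-0.0025,0.008,0,0,-64,0],[-0.105,-0.0025,0.008,0,0,-72,0],[-0.105,-0.0025,0.008,0,0,-80,0],[-0.105,-0.0025,0.008,0,0,-88,0],[-0.105,-0.0025,0.008,0,0,-88.4,0]]'
python3 -m creep '[[0,0,0,0,0,0,0],[0,0,0,0,0,0,0]]'
python3 - <<'E'
from workcell import r
from h import *
c="wrist";d=r.read_camera(c);cv2.imwrite(f"pics/{c}7.png",d["image"][:,:,::-1])
a=d["image"][160:260,190:370,::-1]
cv2.imwrite("pics/wc7.png",cv2.resize(a,None,fx=4.4,fy=4.4,interpolation=cv2.INTER_CUBIC))
print(r.observe()["tcp_pos"],r.observe()["joints"].round(2))
E
```

```text
time: 13.05
tcp_pos: [0.534, -0.0815, 0.1401]
tcp_rot: [0.318, -3.123, 0.003]
wrist_force: [-0.4, 0.8, -0.2]
width: 0.0434
time: 13.25
tcp_pos: [0.5338, -0.0815, 0.1399]
tcp_rot: [0.313, -3.123, 0.003]
wrist_force: [0.2, 0.1, 0.2]
width: 0.0439
[ 0.53387527 -0.08146477  0.13993119] [-0.52  0.22  0.67  1.89 -0.15  1.09  1.98]
```

View pics/wc7.png

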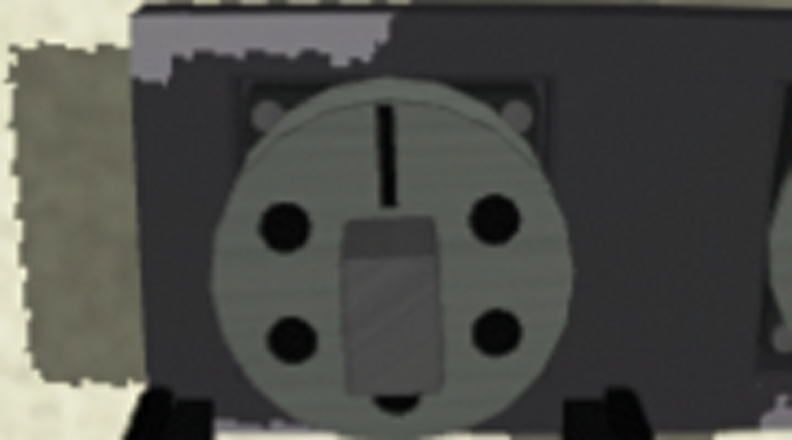

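```bash
python3 - <<'E'
from workcell import r
from h import *
c="wrist"; d=r.read_camera(c)
f=lambda p,z: toplane(d,(190+p[0]/4.4,160+p[1]/4.4),z,c)
C=np.array([f(p,.07) for p in [(341,257),(440,257),(443,393),(345,395)]]); print(C.mean(0))
print(np.mean([f(p,.046) for p in [(285,226),(495,219),(497,332),(292,340)]],axis=0),np.mean([f((212,273),.046),f((574,273),.046)],axis=0))
v=f((389,207),.046)-f((385,105),.046);a=np.arctan2(v[1],v[0]);print(np.degrees(a))
print(err(a+np.pi,C.mean(0),0.069,r.observe()))
E
```

```text
[ 0.53452563 -0.08171005]
[ 0.53488331 -0.08157594] [ 0.53360512 -0.08168413]
13.760625265807807
(array([-0.00069213, -0.0003087 ,  0.07101717]), array([-0.07840065, -0.15940723, -2.24703316]))
```

```bash
python3 -m creep '[[-0.0007,-0.0003,0.035,0,0,-2,0],[-0.0007,-0.0003,0.06,0,0,-2,0],[-0.0007,-0.0003,0.071,0,0,-2,0],[-0.0007,-0.0003,0.071,0,0,-2,0],[-0.0007,-0.0003,0.071,0,0,-2,-0.6],[-0.0007,-0.0003,0.071,0,0,-2,-0.7],[-0.0007,-0.0003,0.071,0,0,-2,-0.8],[-0.0007,-0.0003,0.071,0,0,-2,-0.8],[-0.0007,-0.0003,0.071,0,0,-2,-0.8],[-0.0007,-0.0003,0.071,0,0,-2,-0.8]]' 5
python3 - <<'E'
from workcell import r
s=r.observe()
print(s["wrist_force"],s["ft_torque"],s["width"],s["joints"].round(2))
E
python3 -m creep '[[0,0,0,0,0,0,-0.9],[0,0,0,0,0,0,-0.9],[0,0,0,0,0,4,-0.9],[0,0,0,0,0,10,-0.9],[0,0,0,0,0,17,-0.9],[0,0,0,0,0,24,-0.9],[0,0,0,0,0,30,-0.9]]' 35
python3 - <<'E'
from workcell import r
s=r.observe()
print(s["wrist_force"],s["ft_torque"],s["width"],s["joints"].round(2))
E
```

```text
time: 14.35
tcp_pos: [0.5348, -0.0814, 0.0695]
tcp_rot: [0.37, -3.118, 0.002]
wrist_force: [-0.3, 1.9, 3.7]
width: 0.0158
[-0.27843824  1.91263607  3.67722953] [ 0.42756593  0.24678397 -0.04710102] 0.01580887369179089 [-0.48  0.32  0.64  1.95 -0.23  0.95  2.07]
time: 15.05
tcp_pos: [0.535, -0.0811, 0.0695]
tcp_rot: [-0.456, -3.107, 0.002]
wrist_force: [0.7, 2.1, 0.7]
width: 0.0156
[0.65574305 2.13868592 0.71181225] [0.44738786 0.01574733 0.20945246] 0.01556543532588827 [-0.56  0.34  0.74  1.95 -0.28  0.96  1.59]
```

It drags with about 0.26 N·m, so this is the binding one. I'll finish the quarter turn and let go.

```bash
python3 -m creep '[[0,0,0,0,0,8,-0.9],[0,0,0,0,0,16,-0.9],[0,0,0,0,0,24,-0.9],[0,0,0,0,0,32,-0.9],[0,0,0,0,0,40,-0.9],[0,0,0,0,0,48,-0.9],[0,0,0,0,0,56,-0.9],[0,0,0,0,0,62,-0.9],[0,0,0,0,0,62,-0.9],[0,0,0,0,0,62,-0.9]]' 35; python3 - <<'E'
from workcell import r
s=r.observe()
print(s["wrist_force"],s["ft_torque"],s["width"],s["joints"].round(2))
E
python3 -m creep '[[0,0,0,0,0,0,-0.1],[0,0,0,0,0,0,-0.1],[0,0,0,0,0,0,-0.1],[0,0,0,0,0,0,-0.1],[0,0,-0.04,0,0,0,-0.1],[0,0,-0.07,0,0,0,-0.1],[0,0,-0.07,0,0,0,-0.1],[0,0,-0.07,0,0,0,-0.1],[0,0,-0.07,0,0,0,-0.1],[0,0,-0.07,0,0,0,-0.1],[0,0,-0.07,0,0,0,-0.1]]' 5
python3 - <<'E'
from workcell import r
from h import *
for c in ["wrist","top"]:
    d=r.read_camera(c);cv2.imwrite(f"pics/{c}8.png",d["image"][:,:,::-1])
    if c=="wrist":
        a=d["image"][150:260,190:370,::-1]
        cv2.imwrite("pics/wc8.png",cv2.resize(a,None,fx=4.4,fy=4.4,interpolation=cv2.INTER_CUBIC))
print(r.observe()["tcp_pos"],r.observe()["wrist_force"])
E
```

```text
time: 16.05
tcp_pos: [0.5345, -0.0813, 0.0695]
tcp_rot: [-1.992, -2.428, 0.005]
wrist_force: [-3.1, 0.4, 4.2]
width: 0.0158
[-3.09698268  0.40140572  4.15698362] [0.06246398 0.70765142 0.00272321] 0.015797155145912567 [-0.74  0.42  0.98  1.96 -0.41  0.99  0.63]
time: 17.15
tcp_pos: [0.5342, -0.0813, 0.1388]
tcp_rot: [-1.992, -2.427, 0.006]
wrist_force: [-0.1, -0.2, -0.1]
width: 0.0389
[ 0.53440363 -0.08129149  0.13901221] [-0.37284933  0.90978333 -0.22612056]
```

View pics/wc8.png

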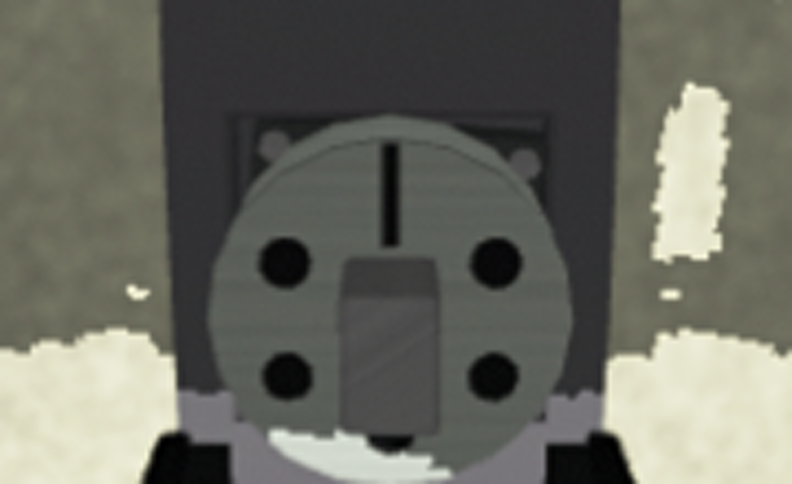

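```bash
python3 - <<'E'
from workcell import r
from h import *
c="wrist"; d=r.read_camera(c)
f=lambda p,z: toplane(d,(190+p[0]/4.4,150+p[1]/4.4),z,c)
C=np.array([f(p,.07) for p in [(343,296),(439,298),(438,435),(339,433)]]); print(C.mean(0))
print(np.mean([f(p,.046) for p in [(285,263),(496,263),(493,377),(287,377)]],axis=0))
v=f((390,245),.046)-f((390,145),.046);a=np.arctan2(v[1],v[0]);print("wheelline",np.degrees(a))
v=f((525,162),.018)-f((273,146),.018);print("base",np.degrees(np.arctan2(v[1],v[0])),np.hypot(*v))
s=r.observe();R=Ro.from_rotvec(s["tcp_rot"]).as_matrix();print("toolx",np.degrees(np.arctan2(R[1,0],R[0,0])))
print(err(np.arctan2(R[1,0],R[0,0]),C.mean(0),0.069,s))
E
```

```text
[ 0.53535524 -0.08197388]
[ 0.53552031 -0.08253187]
wheelline -78.60753060638386
base 7.707649611972722 0.047761477966730595
toolx 101.26207025185775
(array([-0.00073081,  0.00094119,  0.0701577 ]), array([-2.05045890e-01,  6.52785147e-02, -1.16807093e-04]))
```

The wheel has stayed at about −86° and the base has turned about 3.7° in its pocket play (yaw 7.7°). I'll grip and lift it.

```bash
python3 -m creep '[[-0.0007,0.0008,0.035,0,0,0,-0.1],[-0.0007,0.0008,0.06,0,0,0,-0.1],[-0.0007,0.0008,0.071,0,0,0,-0.1],[-0.0007,0.0008,0.071,0,0,0,-0.1],[-0.0007,0.0008,0.071,0,0,0,-0.6],[-0.0007,0.0008,0.071,0,0,0,-0.7],[-0.0007,0.0008,0.071,0,0,0,-0.8],[-0.0007,0.0008,0.071,0,0,0,-0.8],[-0.0007,0.0008,0.071,0,0,0,-0.8],[-0.0007,0.0008,0.071,0,0,0,-0.8]]' 5
python3 -m creep '[[0,0,0,0,0,0,-0.9],[0,0,0,0,0,0,-0.9],[0,0,0,0,0,0,-0.9],[0,0,-0.003,0,0,0,-0.9],[0,0,-0.008,0,0,0,-0.9],[0,0,-0.015,0,0,0,-0.9],[0,0,-0.025,0,0,0,-0.9],[0,0,-0.04,0,0,0,-0.9],[0,0,-0.06,0,0,0,-0.9],[0,0,-0.07,0,0,0,-0.9],[0,0,-0.07,0,0,0,-0.9],[0,0,-0.07,0,0,0,-0.9]]' 40
python3 - <<'E'
from workcell import r
from h import *
for c in ["wrist","side"]:
    d=r.read_camera(c);cv2.imwrite(f"pics/{c}9.png",d["image"][:,:,::-1])
s=r.observe();print(s["wrist_force"],s["width"])
E
```

```text
time: 18.3
tcp_pos: [0.5348, -0.0821, 0.0683]
tcp_rot: [-1.992, -2.427, 0.006]
wrist_force: [-4.6, -0.0, 6.3]
width: 0.0157
time: 19.5
tcp_pos: [0.5349, -0.0816, 0.1382]
tcp_rot: [-1.991, -2.427, 0.005]
wrist_force: [0.3, 0.1, -4.4]
width: 0.0153
[ 1.23542193  0.40281736 -4.50315849] 0.015506956469507697
```

View pics/wrist9.png

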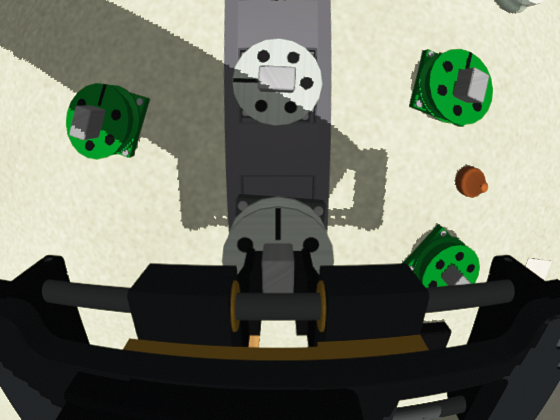

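View pics/side9.png

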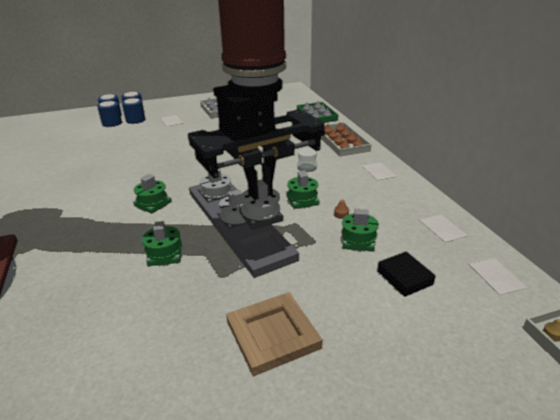

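```bash
python3 - <<'E'
from workcell import r
from h import *
a=cv2.imread("pics/wrist9.png")[165:275,205:350]
cv2.imwrite("pics/wc9.png",cv2.resize(cv2.convertScaleAbs(a,alpha=1.8),None,fx=5.4,fy=5.4,interpolation=cv2.INTER_CUBIC))
s=r.observe();print(err(np.radians(101.27-1.1),[0.497,-0.365],0.138,s))
E
```

```text
(array([-2.70508057e-01, -9.21492873e-02,  2.22265482e-04]), array([-0.31008411,  0.02153474,  1.09519258]))
```

View pics/wc9.png

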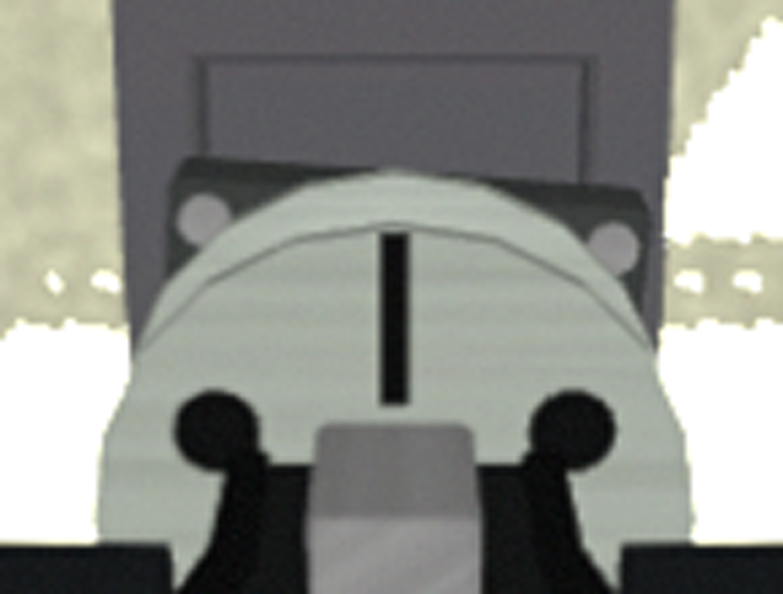

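```bash
python3 - <<'E'
from workcell import r
from h import *
c="wrist"; d=r.read_camera(c)
f=lambda p,z: toplane(d,(205+p[0]/5.4,165+p[1]/5.4),z,c)
z=.088
v=f((614,248),z)-f((204,218),z);print("base",np.degrees(np.arctan2(v[1],v[0])),np.hypot(*v))
v=f((648,195),z)-f((187,160),z);print("edge",np.degrees(np.arctan2(v[1],v[0])))
E
python3 -m creep '[[-0.04,-0.014,0,0,0,0,-0.9],[-0.08,-0.028,0,0,0,1,-0.9],[-0.12,-0.042,0,0,0,1,-0.9],[-0.16,-0.056,0,0,0,1,-0.9],[-0.2,-0.07,0,0,0,1,-0.9],[-0.24,-0.082,0,0,0,1,-0.9],[-0.27,-0.092,0,0,0,1,-0.9],[-0.27,-0.092,0,0,0,1,-0.9],[-0.27,-0.092,0,0,0,1,-0.9],[-0.27,-0.092,0,0,0,1,-0.9]]' 40
python3 - <<'E'
from workcell import r
from h import *
c="wrist"; d=r.read_camera(c);cv2.imwrite(f"pics/{c}10.png",d["image"][:,:,::-1])
print(r.landmark_of(c,"nest_floor"),[toplane(d,x["location"],.006,c) for x in r.landmark_of(c,"nest_floor")])
a=d["image"][130:280,190:390,::-1]
cv2.imwrite("pics/wc10.png",cv2.resize(a,None,fx=4,fy=4,interpolation=cv2.INTER_CUBIC))
s=r.observe();print(s["wrist_force"],s["width"],s["tcp_pos"],s["joints"].round(2))
E
```

```text
base 7.090575352500665 0.047237189403244374
edge 6.975434075971786
time: 20.65
tcp_pos: [0.4972, -0.3634, 0.1375]
tcp_rot: [-2.01, -2.409, 0.007]
wrist_force: [-0.1, 0.4, -4.2]
width: 0.0157
[{'location': [299.4, 88.9], 'confidence': 0.75}] [array([ 0.49605204, -0.25954085])]
[ 0.06689281  0.61134392 -3.48170839] 0.015456994695758796 [ 0.49762185 -0.3632129   0.13800781] [-0.19  0.5   1.    1.71 -0.45  1.18  1.1 ]
```

View pics/wc10.png

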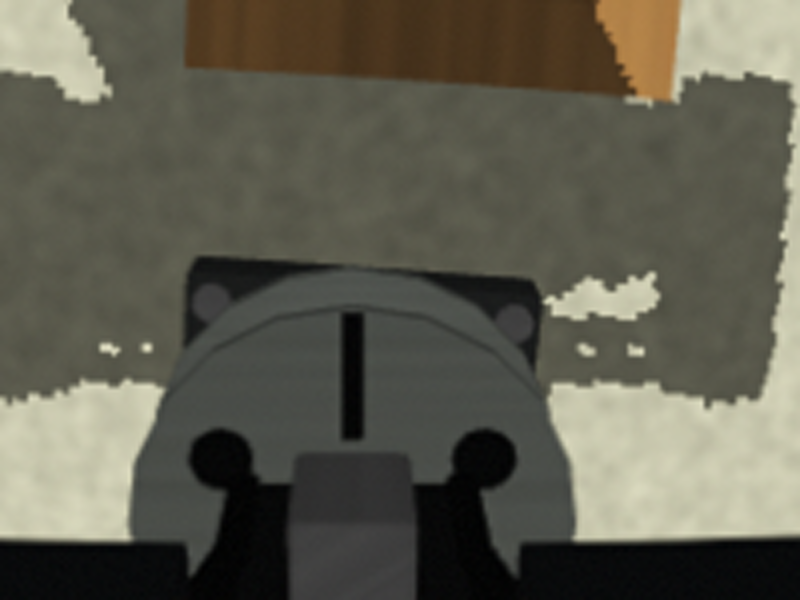

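```bash
python3 - <<'E'
import cv2
a=cv2.imread("pics/wrist10.png")[20:180,210:390]
cv2.imwrite("pics/wc11.png",cv2.resize(a,None,fx=3.7,fy=3.7,interpolation=cv2.INTER_CUBIC))
E
```

```text
(no output)
```

View pics/wc11.png

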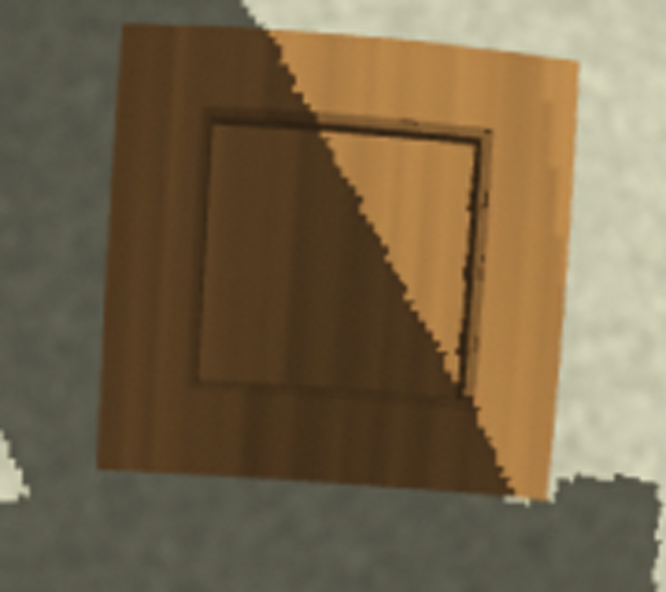

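```bash
python3 - <<'E'
from workcell import r
from h import *
c="wrist"; d=r.read_camera(c); s=r.observe()
print("cam",-np.array(d["R"]).T@d["t"])
f=lambda p,z: toplane(d,(210+p[0]/3.7,20+p[1]/3.7),z,c)
for n,Q,z in [("outer",[(122,24),(579,61),(549,500),(97,468)],.018),("pocket",[(207,110),(492,130),(470,403),(195,383)],.018),("floor",[(211,122),(475,142),(462,398),(198,383)],.006)]:
    C=np.array([f(p,z) for p in Q]); print(n,C.mean(0),[(np.hypot(*(C[(i+1)%4]-C[i])).round(4),np.degrees(np.arctan2(*(C[(i+1)%4]-C[i])[::-1])).round(1)) for i in range(4)])
g=lambda p,z: toplane(d,(190+p[0]/4,130+p[1]/4),z,c)
z=s["tcp_pos"][2]-.0683+.018
v=g((515,322),z)-g((211,301),z);print("base",np.degrees(np.arctan2(v[1],v[0])))
v=g((535,282),z)-g((200,258),z);print("edge",np.degrees(np.arctan2(v[1],v[0])))
C=np.array([g((515,322),z),g((211,301),z)]).mean(0);print("screwmid",C, "tcp",s["tcp_pos"], s["tcp_rot"])
E
```

```text
cam [ 0.48441568 -0.28446252  0.28103651]
outer [ 0.49800237 -0.25996793] [(np.float64(0.1), np.float64(7.2)), (np.float64(0.1001), np.float64(-82.6)), (np.float64(0.1005), np.float64(-173.1)), (np.float64(0.0995), np.float64(97.0))]
pocket [ 0.49833973 -0.25955526] [(np.float64(0.0616), np.float64(7.7)), (np.float64(0.0613), np.float64(-83.6)), (np.float64(0.0601), np.float64(-173.0)), (np.float64(0.0605), np.float64(97.9))]
floor [ 0.49815061 -0.259812  ] [(np.float64(0.0596), np.float64(7.3)), (np.float64(0.0598), np.float64(-81.9)), (np.float64(0.0602), np.float64(-172.1)), (np.float64(0.0604), np.float64(97.6))]
base 6.447965976314192
edge 6.339140542587543
screwmid [ 0.49551001 -0.33989347] tcp [ 0.49758753 -0.36338912  0.13814046] [-2.00959012 -2.41032808  0.00657755]
```

```bash
python3 - <<'E'
from workcell import r
from h import *
s=r.observe();R=Ro.from_rotvec(s["tcp_rot"]).as_matrix();y=np.arctan2(R[1,0],R[0,0]);print(np.degrees(y))
print(err(y+np.radians(.6),[0.4975,-0.2597],0.09,s))
E
```

```text
100.36128181639388
(array([0.1020171 , 0.01882272, 0.04803294]), array([-0.30968327,  0.00202626, -0.6000084 ]))
```

```bash
python3 -m creep '[[0.03,0.005,0,0,0,0,-0.9],[0.065,0.012,0,-0.3,0,-0.6,-0.9],[0.095,0.0185,0.01,-0.3,0,-0.6,-0.9],[0.102,0.0188,0.025,-0.3,0,-0.6,-0.9],[0.102,0.0188,0.038,-0.3,0,-0.6,-0.9],[0.102,0.0188,0.048,-0.3,0,-0.6,-0.9],[0.102,0.0188,0.048,-0.3,0,-0.6,-0.9],[0.102,0.0188,0.048,-0.3,0,-0.6,-0.9],[0.102,0.0188,0.048,-0.3,0,-0.6,-0.9],[0.102,0.0188,0.048,-0.3,0,-0.6,-0.9]]' 40
python3 - <<'E'
from workcell import r
from h import *
c="wrist"; d=r.read_camera(c)
a=d["image"][130:290,180:400,::-1]
cv2.imwrite("pics/wc12.png",cv2.resize(a,None,fx=3.6,fy=3.6,interpolation=cv2.INTER_CUBIC))
s=r.observe();print(s["wrist_force"],s["tcp_pos"])
print(err(np.radians(100.96),[0.4975,-0.2597],0.0683,s))
E
```

```text
time: 21.85
tcp_pos: [0.4977, -0.2604, 0.0905]
tcp_rot: [2.0, 2.422, -0.0]
wrist_force: [0.3, -1.0, -4.2]
width: 0.0155
[-0.33517732 -0.1417493  -3.80358551] [ 0.49767478 -0.26019786  0.09045733]
(array([ 5.30981806e-04, -8.81860425e-05,  2.21570782e-02]), array([ 0.02838263,  0.02332091, -0.02913754]))
```

View pics/wc12.png

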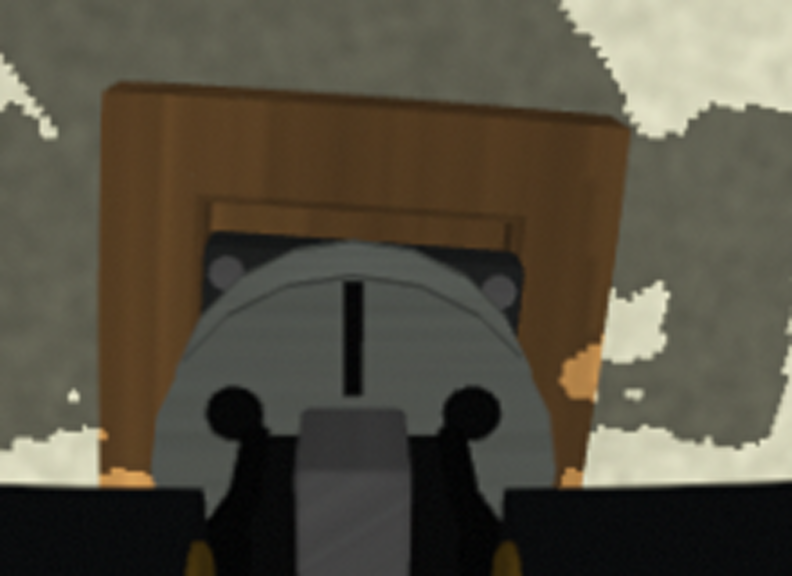

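```bash
python3 - <<'E'
from workcell import r
from h import *
c="wrist"; d=r.read_camera(c); s=r.observe()
g=lambda p,z: toplane(d,(180+p[0]/3.6,130+p[1]/3.6),z,c)
z=s["tcp_pos"][2]-.0503
def cen(a,b,h):
    v=b-a; u=v/np.hypot(*v); n=np.array([u[1],-u[0]]); return (a+b)/2+n*h, np.degrees(np.arctan2(*u[::-1])), np.hypot(*v)
print("base",cen(g((226,272),z),g((499,293),z),.02365))
print("nest",cen(g((103,92),.018),g((628,128),.018),.05))
print("pocket",cen(g((207,198),.018),g((522,218),.018),.0305))
E
```

```text
base (array([ 0.49831563, -0.26087382]), np.float64(6.436784958947603), np.float64(0.047401458869907355))
nest (array([ 0.49749807, -0.25994971]), np.float64(7.117639086432658), np.float64(0.09902028976479262))
pocket (array([ 0.49854395, -0.25943238]), np.float64(7.322883866974639), np.float64(0.059886553337328015))
```

```bash
python3 -m creep '[[0.001,0,0,0,0,-0.7,-0.9],[0.001,0,0.003,0,0,-0.7,-0.9],[0.001,0,0.005,0,0,-0.7,-0.9],[0.001,0,0.007,0,0,-0.7,-0.9],[0.001,0,0.009,0,0,-0.7,-0.9],[0.001,0,0.011,0,0,-0.7,-0.9],[0.001,0,0.012,0,0,-0.7,-0.9],[0.001,0,0.012,0,0,-0.7,-0.9]]' 40
python3 - <<'E'
from workcell import r
s=r.observe();print(s["wrist_force"],s["tcp_pos"])
E
```

```text
time: 22.75
tcp_pos: [0.4974, -0.259, 0.0782]
tcp_rot: [1.985, 2.435, -0.0]
wrist_force: [-0.4, 1.3, -3.3]
width: 0.0158
[-0.41451093  1.253219   -3.33657466] [ 0.49737253 -0.25902016  0.07819166]
```

```bash
python3 -m creep '[[0,0,0.001,0,0,0,-0.9],[0,0,0.002,0,0,0,-0.9],[0,0,0.003,0,0,0,-0.9],[0,0,0.004,0,0,0,-0.9],[0,0,0.005,0,0,0,-0.9],[0,0,0.005,0,0,0,-0.9]]' 40
python3 - <<'E'
from workcell import r
s=r.observe();print(s["wrist_force"],s["tcp_pos"])
E
python3 -m creep '[[0,0,0.001,0,0,0,-0.9],[0,0,0.002,0,0,0,-0.9],[0,0,0.003,0,0,0,-0.9],[0,0,0.003,0,0,0,-0.9],[0,0,0.003,0,0,0,-0.9]]' 40
python3 - <<'E'
from workcell import r
s=r.observe();print(s["wrist_force"],s["tcp_pos"])
E
```

```text
time: 23.35
tcp_pos: [0.4973, -0.259, 0.073]
tcp_rot: [-1.985, -2.435, 0.0]
wrist_force: [-0.8, -0.6, -4.5]
width: 0.0156
[-0.78896023 -0.59161689 -4.45277576] [ 0.49725951 -0.25897678  0.07301951]
time: 23.85
tcp_pos: [0.4973, -0.259, 0.07]
tcp_rot: [1.985, 2.435, -0.0]
wrist_force: [-0.1, 1.1, -4.5]
width: 0.0157
[-0.05132516  1.05398876 -4.52122599] [ 0.49729553 -0.2590014   0.07004227]
```

```bash
python3 -m creep '[[0,0,0.0005,0,0,0,-0.9],[0,0,0.001,0,0,0,-0.9],[0,0,0.0015,0,0,0,-0.9],[0,0,0.0015,0,0,0,-0.9]]' 40
python3 - <<'E'
from workcell import r
s=r.observe();print(s["wrist_force"],s["tcp_pos"])
E
```

```text
time: 24.25
tcp_pos: [0.4973, -0.259, 0.0685]
tcp_rot: [-1.985, -2.435, 0.0]
wrist_force: [0.9, -0.1, -4.3]
width: 0.0159
[ 0.92913987 -0.06209489 -4.28779788] [ 0.49726843 -0.25898285  0.06845127]
```

```bash
python3 -m creep '[[0,0,0.0003,0,0,0,-0.9],[0,0,0.0006,0,0,0,-0.9],[0,0,0.0006,0,0,0,-0.9]]' 40
python3 - <<'E'
from workcell import r
s=r.observe();print(s["wrist_force"],s["tcp_pos"])
E
```

```text
time: 24.55
tcp_pos: [0.4973, -0.2591, 0.0683]
tcp_rot: [-1.985, -2.435, -0.0]
wrist_force: [-2.8, 3.2, 4.7]
width: 0.0155
[-2.78036991  3.17047403  4.7230888 ] [ 0.49730797 -0.25906473  0.06828238]
```

Contact came at the expected height (TCP z 0.0683, about 9 N), so it's seated. I'll release and retreat straight up.

```bash
python3 -m creep '[[0,0,0,0,0,0,-0.9],[0,0,0,0,0,0,-0.9],[0,0,0,0,0,0,-0.4],[0,0,0,0,0,0,-0.1],[0,0,0,0,0,0,-0.1],[0,0,0,0,0,0,-0.1],[0,0,0,0,0,0,-0.1],[0,0,-0.04,0,0,0,-0.1],[0,0,-0.08,0,0,0,-0.1],[0,0,-0.1,0,0,0,-0.1],[0,0,-0.1,0,0,0,-0.1],[0,0,-0.1,0,0,0,-0.1]]' 5
python3 - <<'E'
from workcell import r
from h import *
for c in ["wrist","side","top"]:
    d=r.read_camera(c);cv2.imwrite(f"pics/{c}13.png",d["image"][:,:,::-1])
    if c=="wrist":
        a=d["image"][120:280,180:400,::-1]
        cv2.imwrite("pics/wc13.png",cv2.resize(a,None,fx=3.6,fy=3.6,interpolation=cv2.INTER_CUBIC))
    if c=="side":
        a=d["image"][140:380,130:440,::-1]
        cv2.imwrite("pics/sc13.png",cv2.resize(a,None,fx=2.5,fy=2.5,interpolation=cv2.INTER_CUBIC))
E
```

```text
time: 25.75
tcp_pos: [0.4974, -0.2588, 0.1681]
tcp_rot: [1.984, 2.436, 0.001]
wrist_force: [-0.1, -0.4, -0.5]
width: 0.0394
```

View pics/wc13.png

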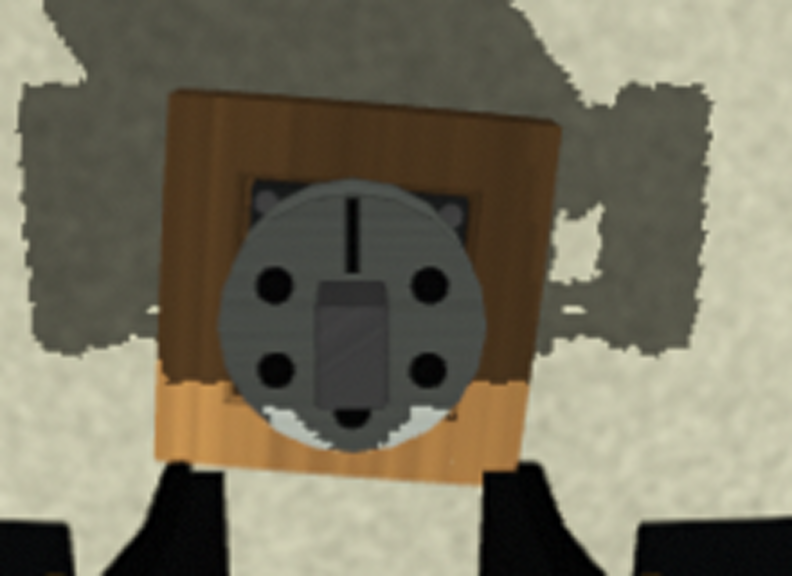

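View pics/sc13.png

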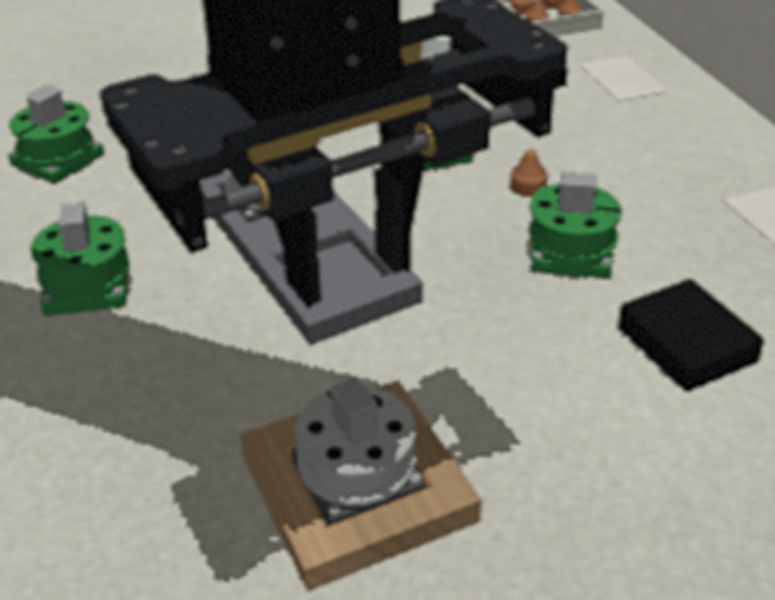

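```bash
python3 - <<'E'
from workcell import r
from h import *
c="wrist"; d=r.read_camera(c)
g=lambda p,z: toplane(d,(180+p[0]/3.6,120+p[1]/3.6),z,c)
print("wheel",np.mean([g((219,320),.046),g((486,320),.046)],axis=0),"boss",np.mean([g(p,.07) for p in [(319,305),(388,305),(388,408),(315,408)]],axis=0))
C=np.array([g(p,.018) for p in [(170,92),(560,127),(519,472),(155,461)]])
print("nest L/R edge mid top", (C[0]+C[1])/2+.05*np.array([np.sin(np.radians(7.1)),-np.cos(np.radians(7.1))]))
a=g((265,201),.018);b=g((452,214),.018);v=b-a;u=v/np.hypot(*v);print("base",(a+b)/2+np.array([u[1],-u[0]])*.02365,np.degrees(np.arctan2(u[1],u[0])),np.hypot(*v))
E
```

```text
wheel [ 0.49675657 -0.25692308] boss [ 0.4970544  -0.25821236]
nest L/R edge mid top [ 0.49659133 -0.25980911]
base [ 0.49704386 -0.25893209] 7.714469339712951 0.04767441292331943
```

View pics/top13.png

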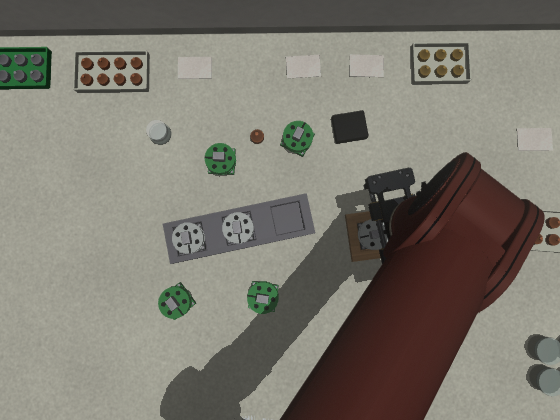

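The top view shows the two free pulleys in their pockets at (188,238) and (237,228). The third pocket at (288,217) is empty, and the nozzle, jar and box haven't moved. The binding unit is flush and centred in the nest, so I'm handing in.

```bash
python3 - <<'E'
from workcell import r
r.close_job(); print(r.observe()["time"])
E
```

```text
the job is handed in; nothing more can be done
the job is handed in; nothing more can be done
```

The binding pulley was the third one, in the tray pocket nearest the nest. It is now seated in the returns nest with its wheel still turned, and I handed the job in at about 26 s of the 72 s.

- **Finding it:** I turned each wheel about a quarter turn clockwise and let go. The first two felt light (under about 0.1 N·m) and sprang home. The third dragged at about 0.26 N·m and stayed at about −86°.
- **Placing it:** I gripped it again, lifted it out and lowered it into the nest. It touched the floor at the expected height with about 9 N, and I let go and moved straight up.
- **Last checks:**
  - The wrist camera put the base within about 1 mm of the nest centre and at floor height, with the wheel still turned.
  - One rougher wrist-camera estimate, from the wheel edges, put it about 3 mm off along y. The base screws and boss agreed on 1–1.6 mm, so I went by those.
  - The two free pulleys are home in their pockets, and the nozzle, jar and box have not visibly moved.

The job reports no verdict when handed in, so these checks are all I have to go on.

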